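# Index the lacquering slide and feed the next canister

## Task

Pull out the sprung red index knob, slide the carriage one notch to the left (seen from the robot) so that the empty middle lane stands under the feed chute, and let the knob snap fully home in that notch. Then lay the loose black canister in the upper, open part of the chute, red end downhill, so that it slides fully home into the middle lane. Leave the canister that is already loaded in its lane, and do not bump the clear hood or disturb the jar, the stack of plaques or the tray.

Things in the scene. Friction and masses are not known exactly. Their poses are not given: they have to be found in the camera images.
- fixture: Dividing slide fixed to the bench: green base plate 310 x 290 x 12 mm; above it a deck sloping at 35 degrees, low side towards the robot, then a chute in line with it. Origin: centre of the plate's underside; x = uphill, level (away from the robot), y = left, along which the carriage slides, z up.
- knob_grip (a point): Centre of the red index knob: cylinder standing square on the sloping deck, diameter 26 mm, 32 mm long, leaning 35 degrees towards the robot. x = uphill along the deck, y = left, z = its axis, the pulling direction. 37 mm above the deck when home; below it a 12 mm stem and a 22 mm collar 13 mm high. Rides on the carriage, whose lanes' end wall (26 mm high) begins 35 mm uphill.
- plunger (a joint): How far the knob is pulled out, m: 0 = home, pin in a notch; 0.016 = stop. Spring 5.4 N at 0, plus 0.3 N per mm. Pulled by 11 mm or more the carriage is free; below that it is locked. Let go between notches, the pin rides on the index bar at about 0.010 and drops in when slid over a notch (its round tip finds it from about 3 mm off).
- carriage (a joint): Travel of the carriage to the left (+y of the fixture), m: 0 at the start; notches at 0, 0.050, 0.100 with 1 mm of play either way. About 2 N to slide. Three lanes side by side, 50 mm apart: at 0 the left one, with a canister in it, is under the chute; at 0.050 the empty middle one; at 0.100 the empty right one.
- lane_next (a point): Where the centre of a canister is when it is fully home in the empty middle lane (moves with the carriage); x = uphill along the deck, y = left, z = square to the deck. The lane is 39 mm wide, 88 mm long, walls 22 mm, closed at the downhill end by a wall 40 mm from this point.
- lane_first (a point): The same point for the left lane, which already holds a canister.
- chute_floor (a point): Centre line of the chute's floor, 50 mm from its upper end, 81 mm from its lower end: a good place for a canister's centre when let go. x = uphill along the trough (35 degrees), y = left, z = square to it. Polished trough 37 mm wide, so a canister slides down by itself; walls rise 10 mm, then flare out to 38 mm from the centre line, 20 mm above the floor.
- canister_center (a point): Centre of the loose canister: lacquered black cylinder, diameter 30 mm, 80 mm long, about 70 g, lying on the bench beside the fixture. x = its long axis, from the red end (the last 21 mm, at -x, behind a brass ring) to the black end with a brass disc (+x). It may roll.
- loaded_center (a point): Centre of the other, equal canister, already home in the left lane, red end downhill. To be left in its lane.
- hood: Clear dust hood with a yellow lower front edge: fixed sheet 280 mm wide, 4 mm thick, on posts over the lanes, parallel to the deck and 70 mm above it, from 32 to 150 mm uphill of the knob's axis. Origin: middle of its front lower edge, underside; x uphill along the deck, z square to it. An upright gripper at the knob would strike it: come in along the knob's axis. It ends 62 mm downhill of chute_floor.
- jar: Bystander: closed brown jar, diameter 60 mm, 100 mm high, standing beside the fixture. Origin at the centre of its underside.
- plaques: Bystander: stack of slate plaques, 100 x 100 x 23 mm. Origin at the centre of its underside.
- tray: Bystander: black tray 110 x 150 x 40 mm with a brush in it. Origin at the centre of its underside.
- lane_end (a point): Centre of the face of the end wall that closes the middle lane at its downhill end (moves with the carriage), 40 mm downhill of point lane_next; the red end of the canister must come to rest against it.
Things that resemble listed ones, but are neither listed nor needed, are in the scene too. What is shaped like the part that bears canister_center but green or pink is not meant.

How it is judged:
By the outcome, as a careful person would: the job done as asked, in the order asked, and still so for the second after the job is handed in, with the robot touching nothing.
It also fails if it takes over 53 s, if anything falls off the work surface, if the arm or the gripper's body presses on something with over 40 N, if the wrist force passes 120 N, or if a joint passes its speed limit or range.

## Robot

A 6-joint arm with a two-finger parallel gripper is mounted at the origin on the work surface. World frame = base frame: x ahead of the robot, y to its left, z up, the work surface at z = 0. Lengths are in m, angles in rad, forces in N, time in s.
With the tool pointing down it reaches from about 0.325 to 0.775 m from the base axis. Payload 5.5 kg.
Tool frame: the origin (TCP) lies at the very end of the fingers, on their centre line; the grasp point (between the pads) lies 19 mm behind it (ctrl.hold_point_z is the distance from the TCP to the grasp point, in m); y points along the fingers, x is the direction in which the jaws open and shut, and the axes are right-handed (so a half turn about y gives the same grasp; the last joint's range is limited). The gripper opens to 85 mm and grips with 20 to 120 N. Pads are 22 mm wide; open, the fingers measure 114 mm over their backs; the gripper's body (76 mm by 85 mm) begins 54 mm behind the grasp point. The pads swing forward as they close: fully open they stand 13 mm farther back than shut.
Start: joints at [-1.217, 0.091, 1.231, -0, 1.82, -0.057], TCP at [0.24, -0.55, 0.231] pointing down, gripper open.
Joint ranges: [-2.87, 2.87], [-0.86, 2.18], [0.17, 2.46], [-1.51, 4.65], [0.06, 2.69], [-2.65, 2.65]. Speed limits (rad/s): [2.57, 2.57, 3.01, 3.14, 3.14, 3.14].

## Interface

Orientations are given as a rotation vector (axis times angle).
In Python, from plant import ctrl gives the robot as it stands.
- The arm moves only by the tool servo_tool, never from a script. Its argument "moves" is one flat list of numbers, 4 for each row, row after row: the shift along the tool's x, y, z in m, then the turn about the tool's y in rad. A call has 1 to 12 rows; each row shifts and turns the commanded pose from where the row before left it, along the tool's axes as they then stand; what a row does not reach is not made up. A row lasts 1/8 s, in which the tool goes at most 62.5 mm and 10.7 degrees, less where a joint would pass 70% of its speed; a pose out of reach is approached as far as the arm can. A call with a gripper value outside its range is refused whole. "hand" is the opening in per cent of the stroke, from 0 (shut) to 100 (fully open), set as the call begins (left out, the last holds). The fingers move at their own pace and stop on an object; the grip force is fixed at half the most. Time passes only in rows, so rows that do not move let the fingers close. It gives the time, the measured TCP pose, the force and the opening at its end, in the units of the state.
- ctrl.get_obs(): the state, without advancing time (a new reading comes with each control period).
- ctrl.capture(name): name is "scene" or "top" or "wrist"; returns the picture (480x640x3 uint8, red, green, blue); there is no depth.
- ctrl.camera_model(name): a dict with "fov_y" (degrees; the focal length in pixels is half the picture's height over the tangent of half this angle, whatever the lens; pixels are square), "cx", "cy" (the principal point, pixels), "T" (4x4, takes a point from camera to world coordinates); the wrist camera has in their place "mount" (4x4, takes a point from camera to tool coordinates, whose origin is the TCP and whose axes are the tool frame's). Camera axes: x right, y down, z forward; pixel columns grow to the right and rows downward; lengths in m; the calibration is good to about 2 mm. A picture is of the moment at which its call begins: read the wrist's pose just before it. camera_model takes no time and is no camera call.
- ctrl.job_done(): hands the job in, once; it reports no verdict.
The state is a dict: "t": time; "joint_positions": joint angles; "dq": joint speeds; "effort": joint torques, N m; "ee_pos": TCP position; "ee_rot": TCP orientation; "contact_force": force on the tool from outside, world axes, zero at the start; "torque": the same for the moment, N m; "width": finger opening in m.
Only numpy, scipy, OpenCV 4.12 (cv2) and the standard library are available. Lean on these libraries where they do the work, as an engineer would, in place of code of your own. Each camera call takes 0.05 s, during which the arm holds its last target.

## Working session

There is one attempt and no reset: what is moved stays moved. The work goes in short steps, Python scripts to look and compute and a tool call to move; the robot and the scene stay as the last step left them, time stands still between calls to the robot, and variables do not carry over. Pictures are saved under pics/ and viewed, and the job is handed in when it is done.

Besides the shell and the picture viewer there is one more tool, called after ">>>" as a command line: name --argument value ..., lists and objects as JSON in quotes. servo_tool: Moves the arm, as the interface text tells. Its arguments: {"type":"object","properties":{"moves":{"type":"array","items":{"type":"number"}},"hand":{"type":"number"}},"required":["moves"]}

```bash
ls; mkdir -p pics; python3 - <<'E'
from plant import ctrl
import cv2,numpy as np
np.set_printoptions(precision=4,suppress=True)
print(ctrl.get_obs(), ctrl.hold_point_z)
for n in ("scene","top","wrist"):
    im=ctrl.capture(n); cv2.imwrite(f"pics/{n}0.png",im[:,:,::-1]); np.save(f"pics/{n}0.npy",im)
    print(n,ctrl.camera_model(n))
E
```

```text
pics
{'t': 0.0, 'joint_positions': array([-1.2167,  0.0919,  1.2319,  0.    ,  1.8198, -0.0567]), 'dq': array([-0.0001, -0.0023,  0.0003,  0.0014, -0.0012, -0.001 ]), 'effort': array([ -0.0005, -45.8729, -41.8026,  -0.    ,   0.0116,   0.    ]), 'ee_pos': array([ 0.2395, -0.5498,  0.2301]), 'ee_rot': array([-1.3748,  0.9026, -0.9   ]), 'contact_force': array([ 0.644 , -1.0898, -0.347 ]), 'torque': array([-0.0258, -0.0324,  0.0183]), 'width': 0.08555615633920664} 0.0187
scene {'fov_y': 56.54712475721015, 'cx': 317.96005142421603, 'cy': 245.70055395335427, 'T': array([[-0.6892,  0.5481, -0.4739,  0.9232],
       [ 0.7244,  0.506 , -0.4682,  0.3896],
       [-0.0168, -0.666 , -0.7457,  0.7397],
       [ 0.    ,  0.    ,  0.    ,  1.    ]])}
top {'fov_y': 45.196839686695874, 'cx': 317.6761431608628, 'cy': 238.62672601704355, 'T': array([[-0.0052, -0.9977,  0.0674,  0.4627],
       [-0.9999,  0.0045, -0.0103,  0.0098],
       [ 0.01  , -0.0674, -0.9977,  1.2548],
       [ 0.    ,  0.    ,  0.    ,  1.    ]])}
wrist {'fov_y': 67.81544784040477, 'cx': 319.1679368572947, 'cy': 239.63082169235392, 'mount': array([[ 1.    , -0.0001, -0.0001, -0.0002],
       [ 0.    , -0.2895,  0.9572, -0.1427],
       [-0.0001, -0.9572, -0.2895,  0.0734],
       [ 0.    ,  0.    ,  0.    ,  1.    ]])}
```

```bash
python3 - <<'E'
from scipy.spatial.transform import Rotation as R
import numpy as np
np.set_printoptions(precision=4,suppress=True)
print(R.from_rotvec([-1.3748,  0.9026, -0.9   ]).as_matrix())
import plant; print([a for a in dir(plant.ctrl) if a[0]!='_'])
E
```

```text
[[ 0.3994 -0.0007  0.9168]
 [-0.9168  0.0019  0.3994]
 [-0.002  -1.      0.0001]]
['MotionError', 'camera_model', 'capture', 'get_obs', 'hold_point_z', 'job_done']
```

View pics/scene0.png

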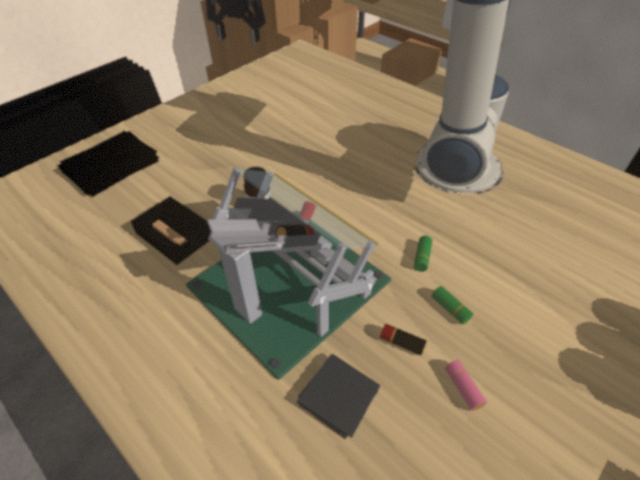

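View pics/top0.png

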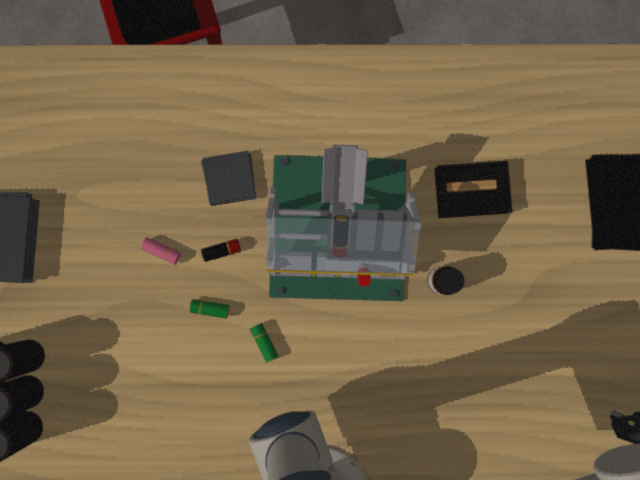

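View pics/wrist0.png

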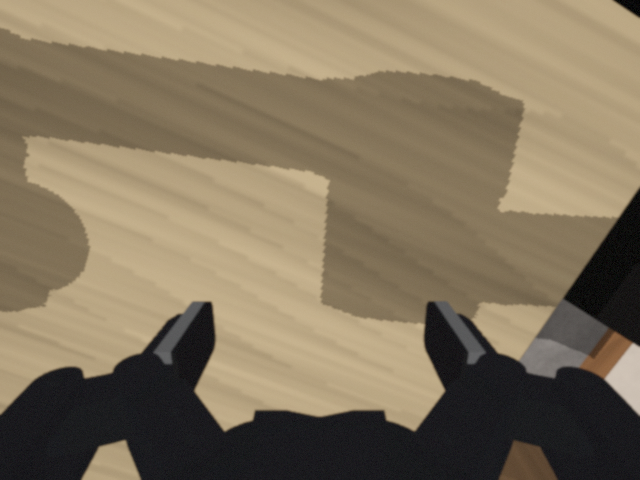

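```bash
python3 - <<'E'
import cv2,numpy as np
t=np.load('pics/top0.npy')[:,:,::-1]; s=np.load('pics/scene0.npy')[:,:,::-1]
cv2.imwrite('pics/topc.png',cv2.resize(t[135:310,190:460],None,fx=2.9,fy=2.9,interpolation=cv2.INTER_CUBIC))
cv2.imwrite('pics/scc.png',cv2.resize(s[150:385,180:440],None,fx=2.5,fy=2.5,interpolation=cv2.INTER_CUBIC))
E
```

```text
(no output)
```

View pics/topc.png

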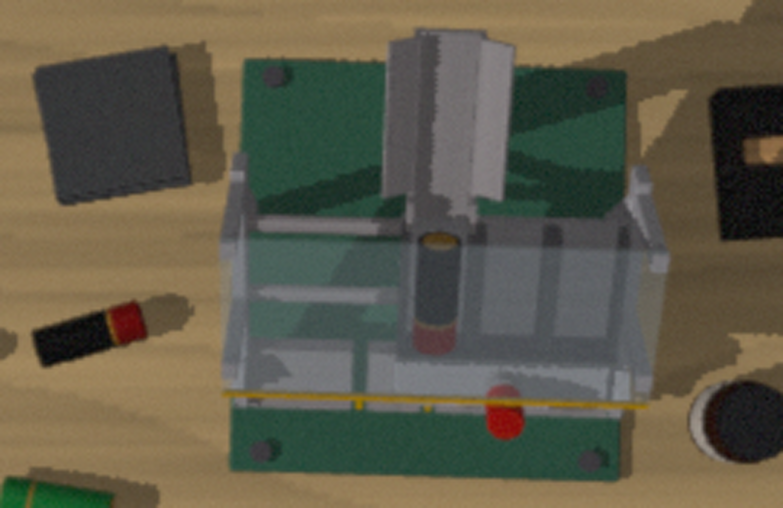

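View pics/scc.png

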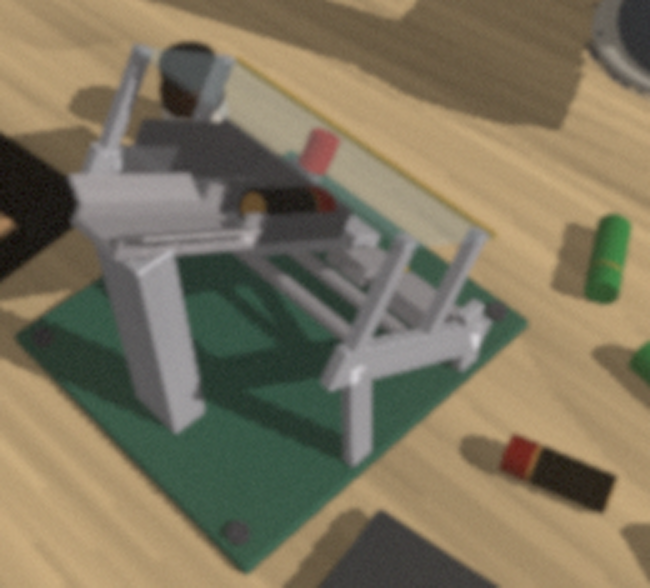

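```bash
cat > h.py <<'E'
import cv2,numpy as np
from scipy.spatial.transform import Rotation as R
np.set_printoptions(precision=4,suppress=True)
from plant import ctrl
def cam(n,obs=None):
    m=ctrl.camera_model(n); f=240/np.tan(np.radians(m['fov_y']/2))
    if 'T' in m: T=m['T']
    else:
        B=np.eye(4);B[:3,:3]=R.from_rotvec(obs['ee_rot']).as_matrix();B[:3,3]=obs['ee_pos'];T=B@m['mount']
    return f,m['cx'],m['cy'],T
def ray(c,p):
    f,cx,cy,T=c; d=T[:3,:3]@np.array([(p[0]-cx)/f,(p[1]-cy)/f,1]); return T[:3,3],d/np.linalg.norm(d)
def onz(c,p,z):
    o,d=ray(c,p); return o+d*(z-o[2])/d[2]
def tri(obs):
    A=np.zeros((3,3));b=np.zeros(3);rs=[ray(c,p) for c,p in obs]
    for o,d in rs:
        P=np.eye(3)-np.outer(d,d);A+=P;b+=P@o
    x=np.linalg.solve(A,b); return x,[np.linalg.norm((np.eye(3)-np.outer(d,d))@(x-o)) for o,d in rs]
def proj(c,X):
    f,cx,cy,T=c; q=T[:3,:3].T@(np.asarray(X)-T[:3,3]); return np.array([cx+f*q[0]/q[2],cy+f*q[1]/q[2]])
E
python3 - <<'E'
from h import *
t=np.load('pics/top0.npy').astype(int); s=np.load('pics/scene0.npy').astype(int)
ct=cam('top');cs=cam('scene')
tc=lambda x,y:(x/2.9+190-.3,y/2.9+135-.3)
sc=lambda x,y:(x/2.5+180-.3,y/2.5+150-.3)
C=[onz(ct,tc(*p),.012) for p in [(243,58),(627,70),(618,481),(231,470)]]
for c in C: print('plate',c)
print('ctr',np.mean(C,0), 'sides',[np.linalg.norm(C[i]-C[i-1]) for i in range(4)], 'scene', onz(cs,sc(245,570),.012),onz(cs,sc(527,322),.012),onz(cs,sc(18,335),.012))
def red(im): 
    r,g,b=im[...,0],im[...,1],im[...,2]; return ((r>110)&(g<0.5*r)&(b<.55*r)).astype(np.uint8)
for nm,im in(('top',t),('scene',s)):
    n,l,st,ce=cv2.connectedComponentsWithStats(red(im))
    for i in range(1,n):
        if st[i,4]>15: print(nm,st[i],ce[i])
E
```

```text
plate [0.7304 0.0924 0.012 ]
plate [ 0.7204 -0.1966  0.012 ]
plate [ 0.4125 -0.1851  0.012 ]
plate [0.4221 0.1013 0.012 ]
ctr [ 0.5713 -0.047   0.012 ] sides [np.float64(0.3084130311869637), np.float64(0.289166529626882), np.float64(0.3081608851406398), np.float64(0.28657191976456015)] scene [0.7302 0.0928 0.012 ] [0.4252 0.1037 0.012 ] [ 0.7181 -0.1925  0.012 ]
top [358 275  12  11 109] [363.1376 280.0826]
scene [383 325  11  10  46] [388.5652 329.3913]
```

```bash
python3 - <<'E'
from h import *
ct=cam('top');cs=cam('scene')
t=np.load('pics/top0.npy').astype(int); s=np.load('pics/scene0.npy').astype(int)
tc=lambda x,y:(x/2.9+190-.3,y/2.9+135-.3)
sc=lambda x,y:(x/2.5+180-.3,y/2.5+150-.3)
def red(im,k): 
    r,g,b=im[...,0],im[...,1],im[...,2]; return ((r>90)&(g<k*r)&(b<k*r)).astype(np.uint8)
P={}
for nm,im,box in(('top',t,(352,264,376,292)),('scene',s,(295,195,320,225))):
    m=red(im,.72); x0,y0,x1,y1=box; ys,xs=np.nonzero(m[y0:y1,x0:x1]); P[nm]=(xs.mean()+x0,ys.mean()+y0); print(nm,P[nm],len(xs),xs.min()+x0,xs.max()+x0,ys.min()+y0,ys.max()+y0)
print('knob',tri([(ct,P['top']),(cs,P['scene'])]))
print('hoodL',tri([(ct,tc(222,393)),(cs,sc(495,236))]))
print('hoodR',tri([(ct,tc(648,406)),(cs,sc(238,60))]))
print('chuteTopL',tri([(ct,tc(388,40)),(cs,sc(135,262))]))
print('lcan brass disc?',tri([(ct,tc(440,240)),(cs,sc(254,204))]))
# canister axis at z=.015
m=red(t,.5)
for p in [(34,352),(148,318),(40,362),(112,328)]: pass
E
```

```text
top (np.float64(363.2967032967033), np.float64(277.35714285714283)) 182 357 370 268 286
scene (np.float64(307.4971428571429), np.float64(210.26857142857142)) 175 301 315 202 219
knob (array([ 0.4628, -0.0927,  0.1038]), [np.float64(0.00021368576438642102), np.float64(0.00021368576438638714)])
hoodL (array([0.4772, 0.0967, 0.1544]), [np.float64(2.4470003290832828e-05), np.float64(2.4470003290827823e-05)])
hoodR (array([ 0.4665, -0.1829,  0.1525]), [np.float64(0.0010122396080422362), np.float64(0.001012239608042283)])
chuteTopL (array([ 0.6963, -0.013 ,  0.2269]), [np.float64(0.0014492304227245686), np.float64(0.0014492304227244034)])
lcan brass disc? (array([ 0.576 , -0.0462,  0.1617]), [np.float64(0.0009642184009569829), np.float64(0.0009642184009568588)])
```

>>> servo_tool --moves '[-0.0363,-0.002,0.0311,0,-0.0363,-0.002,0.0311,0,-0.0363,-0.002,0.0311,0,-0.0363,-0.002,0.0311,0,-0.0363,-0.002,0.0311,0,-0.0363,-0.002,0.0311,0,-0.0363,-0.002,0.0311,0,-0.0363,-0.002,0.0311,0,-0.0363,-0.002,0.0311,0,-0.0363,-0.002,0.0311,0]'

```text
t: 1.4
ee_pos: [0.3799, -0.0916, 0.2512]
ee_rot: [-1.376, 0.902, -0.902]
contact_force: [-0.5, 0.0, -0.9]
width: 0.0854
```

>>> servo_tool --moves '[0,0,0,-0.18,0,0,0,-0.18,0,0,0,-0.18,0,0,0,-0.18,0,0,0,-0.18,0,0,0,-0.18,0,0,0,-0.18,0,0,0,-0.18]'

```text
t: 2.4
ee_pos: [0.3797, -0.0931, 0.251]
ee_rot: [-1.559, -0.224, 0.225]
contact_force: [-0.2, -0.1, 0.1]
width: 0.0857
```

>>> servo_tool --moves '[0,0,0,-0.18,0,0,0,-0.18,0,0,0,-0.18,0,0,0,-0.18,0,0,0,-0.18,0,0,0,-0.18,0,0,0,-0.18,0,0,0,0]'

```text
t: 3.4
ee_pos: [0.3797, -0.0931, 0.2511]
ee_rot: [-1.224, -1.185, 1.185]
contact_force: [0.2, -0.4, 0.5]
width: 0.0854
```

```bash
python3 - <<'E'
from h import *
o=ctrl.get_obs(); im=ctrl.capture('wrist'); np.save('pics/w1.npy',im); cv2.imwrite('pics/w1.png',im[:,:,::-1])
np.savez('pics/w1o.npz',**{k:np.asarray(v) for k,v in o.items()})
print(o['t'],o['ee_pos'],R.from_rotvec(o['ee_rot']).as_matrix(),o['joint_positions'])
E
```

```text
3.4 [ 0.3797 -0.0931  0.2511] [[ 0.0324 -0.0003 -0.9995]
 [ 0.9995  0.0001  0.0324]
 [ 0.0001 -1.      0.0003]] [-0.3275 -0.4679  1.6859  0.      1.9239 -1.8659]
```

View pics/w1.png

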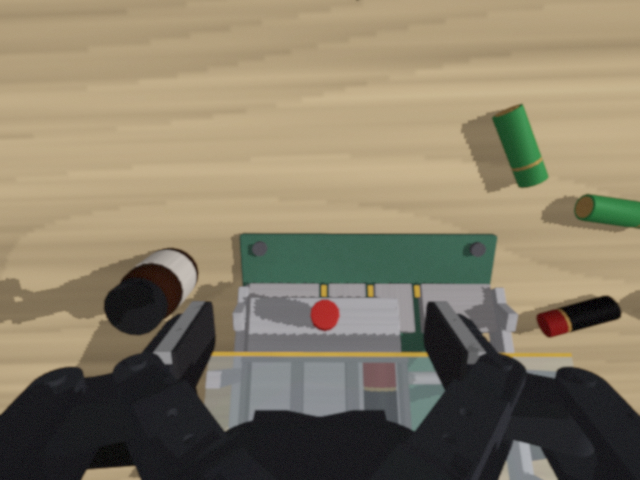

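```bash
python3 - <<'E'
from h import *
o=dict(np.load('pics/w1o.npz')); im=np.load('pics/w1.npy').astype(int)
cw=cam('wrist',o);ct=cam('top');cs=cam('scene')
r,g,b=im[...,0],im[...,1],im[...,2]
m=(r>90)&(g<.5*r)&(b<.5*r); m[:,430:]=0
ys,xs=np.nonzero(m); p=(xs.mean(),ys.mean()); print(p,xs.min(),xs.max(),ys.min(),ys.max())
x,e=tri([(cw,p),(ct,(363.3,277.36)),(cs,(307.5,210.27))]);print('knob3',x,e)
for a in ([(cw,p),(ct,(363.3,277.36))],[(cw,p),(cs,(307.5,210.27))]): print(tri(a))
oo,d=ray(cw,p)
for z in (.10,.104,.108,.117): print(z,oo+d*(z-oo[2])/d[2])
# angle of the ray vs knob axis
n=np.array([-np.sin(np.radians(35)),0,np.cos(np.radians(35))]); print('dot',-d@n)
# yellow
ym=(r>120)&(g>90)&(b<80); ym[:340]=0;ym[:,:215]=0;ym[:,430:]=0
ys,xs=np.nonzero(ym); k=np.polyfit(xs,ys,1); print('yellow',k,np.polyval(k,324),ys.min(),ys.max())
for z in (.149,.152,.155): print(z,onz(cw,(324,np.polyval(k,324)),z),'top',onz(ct,(363.3,273.5),z))
# canister on bench
E
```

```text
(np.float64(324.3709923664122), np.float64(314.6137404580153)) 311 338 300 329
knob3 [ 0.4632 -0.0919  0.1049] [np.float64(0.0008215545657936061), np.float64(0.000796799201877511), np.float64(0.000503870819230708)]
(array([ 0.4625, -0.0917,  0.1067]), [np.float64(0.0006184959660163161), np.float64(0.0006184959660162645)])
(array([ 0.4636, -0.0915,  0.105 ]), [np.float64(0.00047852069937536276), np.float64(0.0004785206993753572)])
0.1 [ 0.466  -0.0911  0.1   ]
0.104 [ 0.4639 -0.0911  0.104 ]
0.108 [ 0.4617 -0.0911  0.108 ]
0.117 [ 0.4568 -0.0911  0.117 ]
dot 0.9936666309907591
yellow [  0.0056 351.6122] 353.4256849593713 350 355
0.149 [ 0.4736 -0.0923  0.149 ] top [ 0.47   -0.0886  0.149 ]
0.152 [ 0.4715 -0.0922  0.152 ] top [ 0.47   -0.0884  0.152 ]
0.155 [ 0.4695 -0.0922  0.155 ] top [ 0.47   -0.0881  0.155 ]
```

>>> servo_tool --moves '[0.0044,0,-0.0341,0,0,0,-0.0341,0,0,0.04,0,0,0,0.04,0,0,0,0.02,0,0,0,0.01,0,0,0,0,0,0]' --hand 60

```text
t: 4.32
ee_pos: [0.4482, -0.0909, 0.1418]
ee_rot: [-1.225, -1.186, 1.186]
contact_force: [0.3, 0.7, 0.2]
width: 0.0512
```

```bash
python3 - <<'E'
from h import *
o=ctrl.get_obs(); im=ctrl.capture('wrist'); s=ctrl.capture('scene'); cv2.imwrite('pics/w2.png',im[:,:,::-1]);cv2.imwrite('pics/s2.png',cv2.resize(s[90:330,170:450],None,fx=2.5,fy=2.5,interpolation=cv2.INTER_CUBIC)[:,:,::-1])
print(o['t'],o['ee_pos'],R.from_rotvec(o['ee_rot']).as_matrix(),o['contact_force'],o['width'])
E
```

```text
4.325 [ 0.4482 -0.0909  0.1418] [[ 0.0317  0.0006 -0.9995]
 [ 0.9995 -0.0002  0.0317]
 [-0.0001 -1.     -0.0006]] [0.2634 0.707  0.1695] 0.051227720684776934
```

View pics/w2.png

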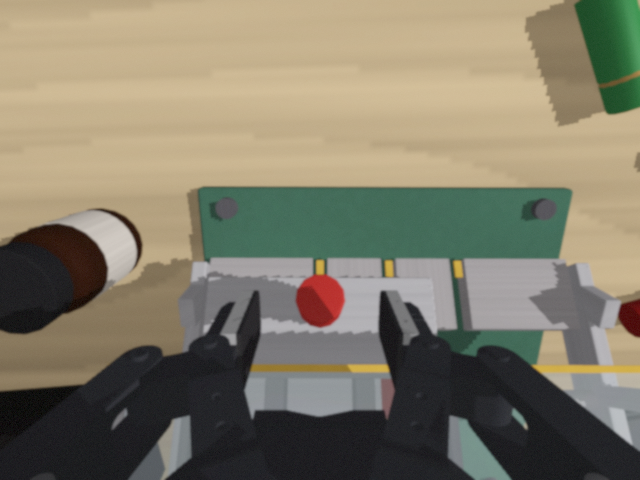

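View pics/s2.png

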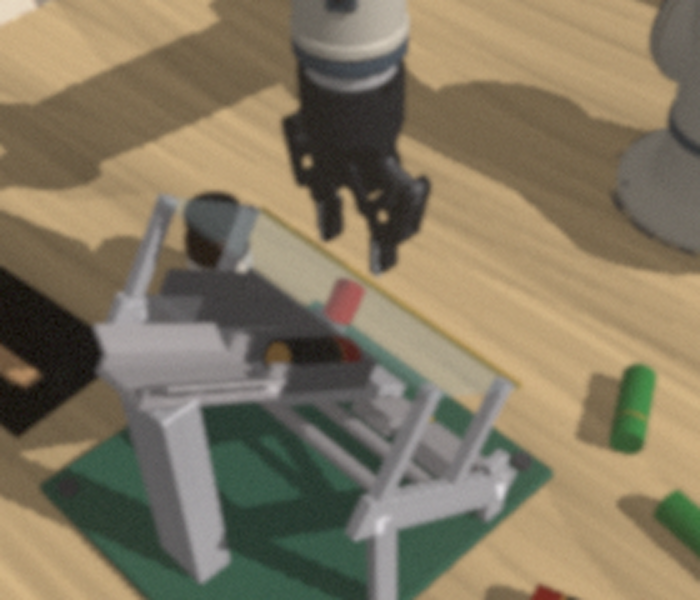

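>>> servo_tool --moves '[0,0.012,0,0,0,0.012,0,0,0,0.008,0,0,0,0,0,0]'

```text
t: 4.92
ee_pos: [0.4475, -0.0906, 0.1081]
ee_rot: [-1.222, -1.185, 1.187]
contact_force: [-0.6, -0.8, 0.0]
width: 0.0512
```

```bash
python3 - <<'E'
from h import *
o=ctrl.get_obs(); im=ctrl.capture('wrist'); s=ctrl.capture('scene'); cv2.imwrite('pics/w3.png',im[:,:,::-1]);cv2.imwrite('pics/s3.png',cv2.resize(s[90:330,170:450],None,fx=2.5,fy=2.5,interpolation=cv2.INTER_CUBIC)[:,:,::-1])
print(o['t'],o['ee_pos'],o['contact_force'],o['width'])
E
```

```text
4.925 [ 0.4475 -0.0906  0.1081] [-0.5907 -0.8134  0.0349] 0.05119700661107403
```

View pics/w3.png

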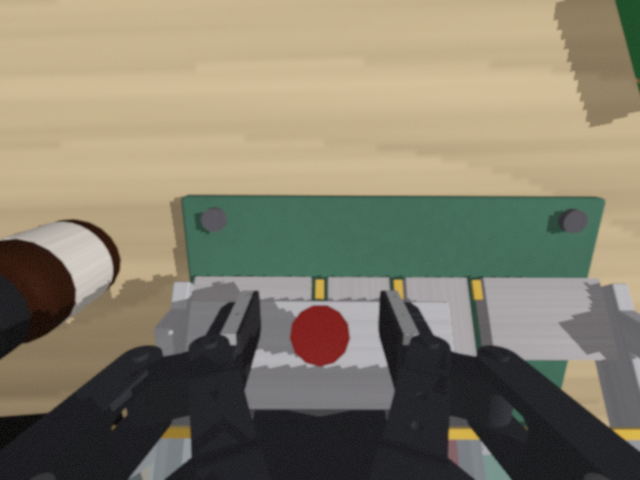

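View pics/s3.png

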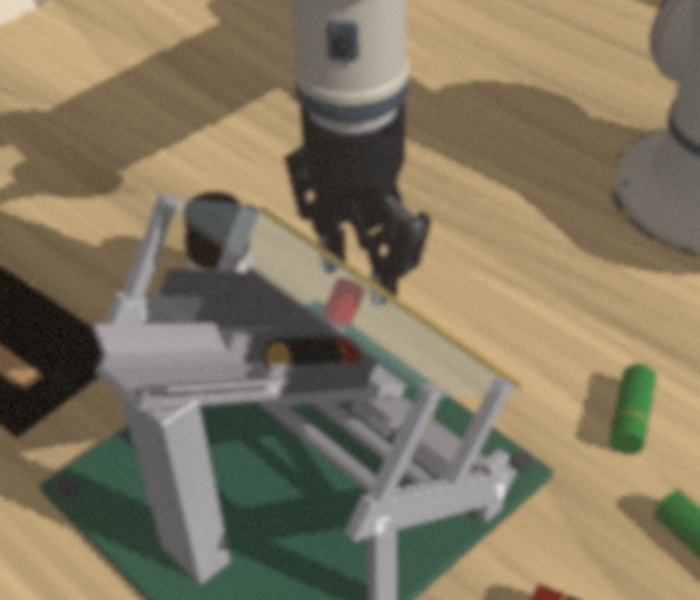

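>>> servo_tool --moves '[0,0.0015,-0.003,0,0,0,0,0]'

```text
t: 5.28
ee_pos: [0.4514, -0.0909, 0.108]
ee_rot: [-1.224, -1.187, 1.186]
contact_force: [0.3, -0.0, -0.2]
width: 0.051
```

>>> servo_tool --moves '[0,0,0,0,0,0,0,0,0,0,0,0,0,0,0,0,0,0,0,0]' --hand 0

```text
t: 5.9
ee_pos: [0.4511, -0.0907, 0.1082]
ee_rot: [-1.224, -1.187, 1.186]
contact_force: [-2.2, 2.2, 5.1]
width: 0.0225
```

```bash
cat > snap.py <<'E'
from h import *
import sys
k=sys.argv[1]
o=ctrl.get_obs(); im=ctrl.capture('wrist'); s=ctrl.capture('scene'); t=ctrl.capture('top')
for n,a in(('w',im),('s',s),('t',t)): np.save(f'pics/{n}{k}.npy',a)
np.savez(f'pics/o{k}.npz',**{q:np.asarray(v) for q,v in o.items()})
cv2.imwrite(f'pics/w{k}.png',im[:,:,::-1])
a=cv2.resize(s[130:330,170:420],(500,400),interpolation=cv2.INTER_CUBIC);b=cv2.resize(t[130:320,190:420],(484,400),interpolation=cv2.INTER_CUBIC)
cv2.imwrite(f'pics/st{k}.png',cv2.resize(np.hstack([a,b]),(800,325))[:,:,::-1])
print(o['t'],o['ee_pos'],R.from_rotvec(o['ee_rot']).as_matrix(),o['contact_force'],o['torque'],o['width'])
E
python3 snap.py 4
```

```text
5.9 [ 0.4511 -0.0907  0.1082] [[ 0.0307  0.0004 -0.9995]
 [ 0.9995  0.0003  0.0307]
 [ 0.0003 -1.     -0.0004]] [-2.2422  2.2368  5.057 ] [0.4103 0.3647 0.0383] 0.022467894255128327
```

View pics/w4.png

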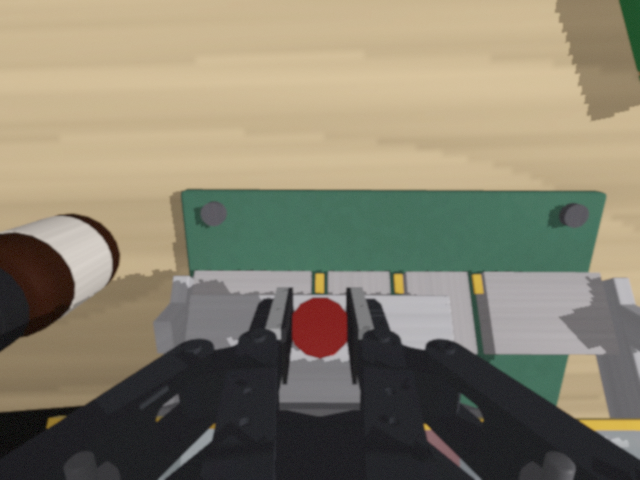

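View pics/st4.png

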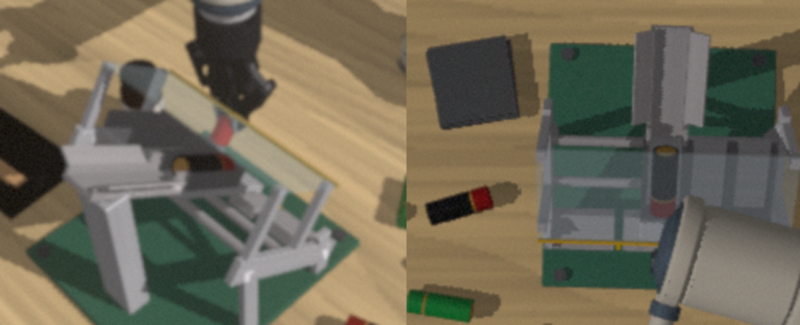

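>>> servo_tool --moves '[0,-0.0029,0.002,0,0,-0.0029,0.002,0,0,0,0,0]'

```text
t: 6.42
ee_pos: [0.4478, -0.0906, 0.1128]
ee_rot: [-1.225, -1.188, 1.185]
contact_force: [6.1, 1.5, -5.3]
width: 0.0232
```

>>> servo_tool --moves '[0,-0.0029,0.002,0,0,-0.0029,0.002,0,0,0,0,0]'

```text
t: 6.8
ee_pos: [0.444, -0.0905, 0.1183]
ee_rot: [-1.225, -1.188, 1.185]
contact_force: [7.6, 2.2, -6.3]
width: 0.0227
```

```bash
python3 snap.py 5
```

```text
6.8 [ 0.444  -0.0905  0.1183] [[ 0.0305  0.002  -0.9995]
 [ 0.9995  0.0005  0.0305]
 [ 0.0006 -1.     -0.002 ]] [ 7.5669  2.246  -6.3215] [ 0.3194 -1.2511 -0.0187] 0.022715453405949163
```

View pics/w5.png

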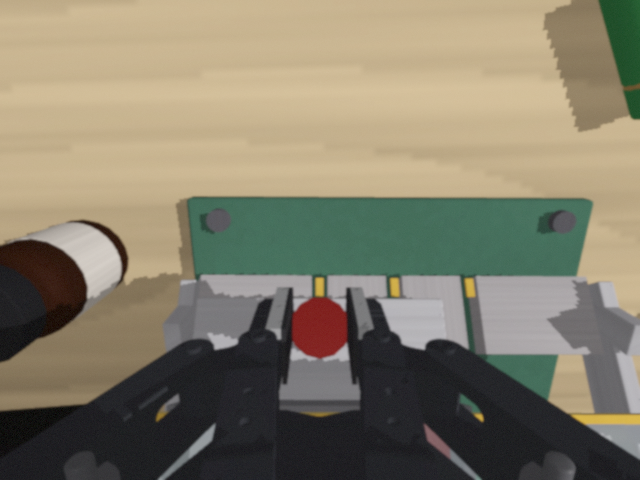

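View pics/st5.png

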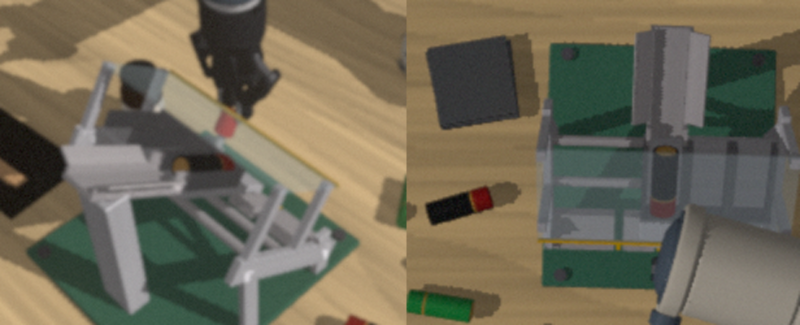

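>>> servo_tool --moves '[0,-0.0012,0.0008,0,0,0,0,0,0.005,0,0,0,0.005,0,0,0,0,0,0,0]'

```text
t: 7.58
ee_pos: [0.4436, -0.0808, 0.1193]
ee_rot: [-1.225, -1.188, 1.186]
contact_force: [7.8, 0.5, -5.8]
width: 0.0226
```

>>> servo_tool --moves '[0.005,0,0,0,0.005,0,0,0,0.005,0,0,0,0.005,0,0,0,0.005,0,0,0,0.005,0,0,0,0.005,0,0,0,0.005,0,0,0,0,0,0,0]'

```text
t: 8.7
ee_pos: [0.4449, -0.0408, 0.1194]
ee_rot: [-1.226, -1.188, 1.186]
contact_force: [8.2, 0.4, -6.5]
width: 0.0227
```

```bash
python3 snap.py 6
```

```text
8.7 [ 0.4449 -0.0408  0.1194] [[ 0.0308  0.0022 -0.9995]
 [ 0.9995 -0.0007  0.0308]
 [-0.0006 -1.     -0.0022]] [ 8.2492  0.4125 -6.5087] [ 0.0135 -1.3229 -0.0341] 0.022712043356542748
```

View pics/w6.png

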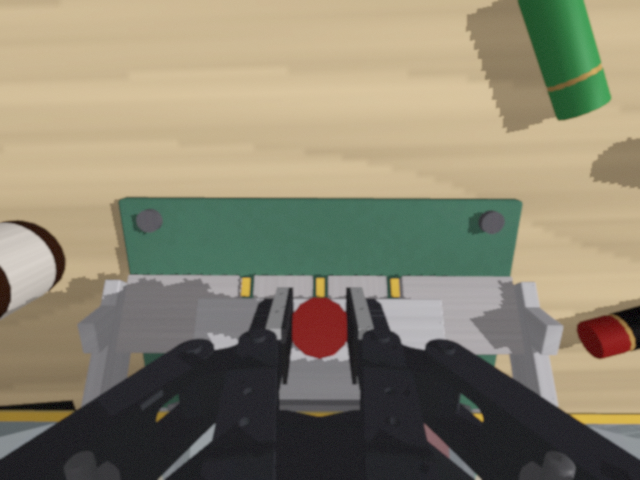

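View pics/st6.png

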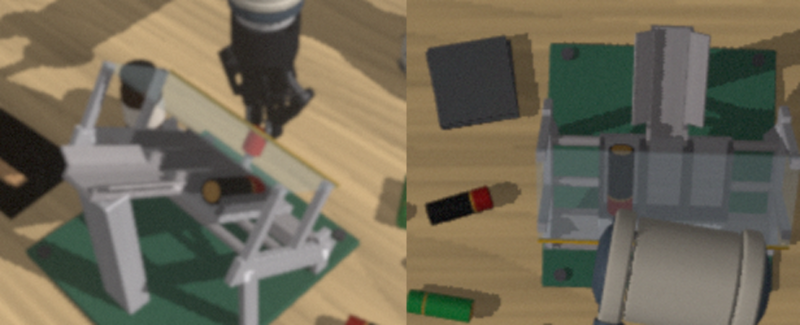

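>>> servo_tool --moves '[0,0.0029,-0.002,0,0,0.0029,-0.002,0,0,0.0029,-0.002,0,0,0.0029,-0.002,0,0,0,0,0]'

```text
t: 9.48
ee_pos: [0.4526, -0.0411, 0.1085]
ee_rot: [-1.225, -1.187, 1.186]
contact_force: [6.8, 0.8, -1.9]
width: 0.0229
```

>>> servo_tool --moves '[0,0,0,0,0,0,0,0,0,0,0,0,0,0,0,0]' --hand 55

```text
t: 9.98
ee_pos: [0.4517, -0.0409, 0.109]
ee_rot: [-1.224, -1.186, 1.187]
contact_force: [-0.8, -0.2, -1.1]
width: 0.0466
```

```bash
python3 snap.py 7
```

```text
9.975 [ 0.4517 -0.0409  0.109 ] [[ 0.0308 -0.     -0.9995]
 [ 0.9995 -0.0001  0.0308]
 [-0.0001 -1.      0.    ]] [-0.7816 -0.1523 -1.05  ] [ 0.0404 -0.0609 -0.0336] 0.04659386788419941
```

View pics/w7.png

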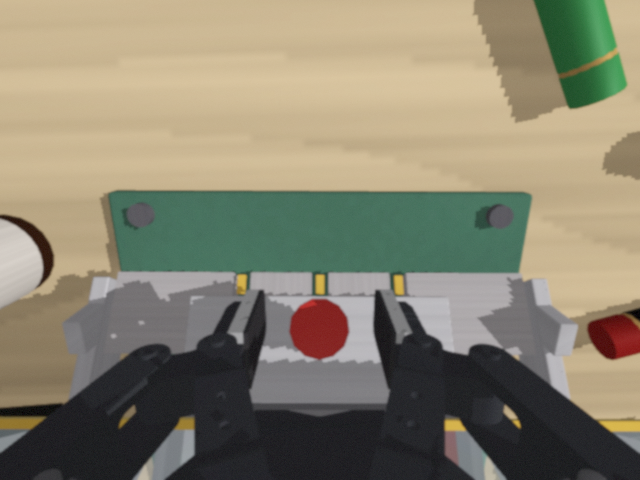

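View pics/st7.png

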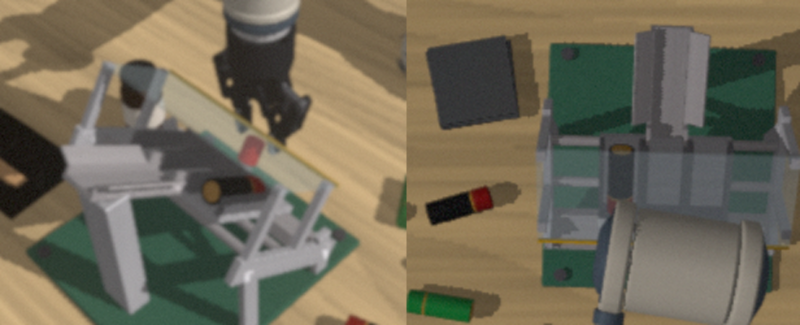

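>>> servo_tool --moves '[0,-0.02,0.01,0,0,-0.05,0.03,0,0,-0.05,0.03,0,0,0,0,0]' --hand 75

```text
t: 10.62
ee_pos: [0.3822, -0.039, 0.2345]
ee_rot: [-1.232, -1.192, 1.183]
contact_force: [0.9, -0.0, -1.0]
width: 0.0641
```

```bash
python3 snap.py 8; python3 - <<'E'
from h import *
ct=cam('top');cs=cam('scene')
for nm,c,k,box in (('top',ct,'t8',(192,232,250,268)),('scene',cs,'s8',(374,318,434,362))):
    im=np.load(f'pics/{k}.npy').astype(int); r,g,b=im[...,0],im[...,1],im[...,2]
    red=(r>90)&(g<.5*r)&(b<.5*r); blk=(r<50)&(g<50)&(b<50)&(r-b<14)
    m=np.zeros(r.shape,np.uint8); x0,y0,x1,y1=box; m[y0:y1,x0:x1]=(red|blk)[y0:y1,x0:x1]
    m=cv2.morphologyEx(m,cv2.MORPH_CLOSE,np.ones((5,5))); n,l,st,ce=cv2.connectedComponentsWithStats(m); i=1+np.argmax(st[1:,4]); m=(l==i).astype(np.uint8)
    cn=cv2.findContours(m,0,1)[0][0]; rc=cv2.minAreaRect(cn); print(nm,ce[i],rc)
    bp=cv2.boxPoints(rc); 
    rr=np.argwhere((m>0)&red)[:,::-1].mean(0); 
    print('ctr',onz(c,ce[i],.016),'rectctr',onz(c,rc[0],.016),'red',onz(c,rr,.016))
    a=onz(c,ce[i],.016)-onz(c,rr,.016); print('axis deg red->blk',np.degrees(np.arctan2(a[1],a[0])), 'box',[np.round(onz(c,q,.016)[:2],4) for q in bp])
    z=cv2.resize(im[y0-6:y1+6,x0-6:x1+6].astype(np.uint8),None,fx=6,fy=6,interpolation=cv2.INTER_NEAREST); cv2.imwrite(f'pics/can_{nm}.png',z[:,:,::-1])
E
```

```text
10.625 [ 0.3822 -0.039   0.2345] [[ 0.0311  0.0096 -0.9995]
 [ 0.9995 -0.0019  0.0311]
 [-0.0016 -1.     -0.0097]] [ 0.8881 -0.0377 -0.956 ] [ 0.0301 -0.0476  0.005 ] 0.06408620895536084
top [218.5106 250.3492] ((220.02386474609375, 250.0811767578125), (11.907418251037598, 36.00442123413086), 73.61045837402344)
ctr [0.5221 0.2101 0.016 ] rectctr [0.5226 0.2069 0.016 ] red [0.5318 0.1802 0.016 ]
axis deg red->blk 107.9467849473656 box [array([0.5242, 0.2475]), array([0.5457, 0.1735]), array([0.5211, 0.1662]), array([0.4996, 0.2401])]
scene [387.2946 331.6518] ((387.4117431640625, 331.6470642089844), (10.289915084838867, 12.004900932312012), 30.963756561279297)
ctr [0.5307 0.1764 0.016 ] rectctr [0.5306 0.1766 0.016 ] red [0.5308 0.1763 0.016 ]
axis deg red->blk 107.81039833029705 box [array([0.5442, 0.1697]), array([0.519 , 0.1645]), array([0.5169, 0.1835]), array([0.5419, 0.1883])]
```

View pics/can_top.png

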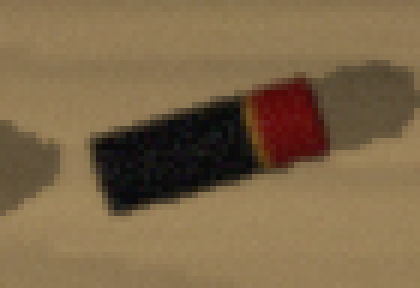

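View pics/st8.png

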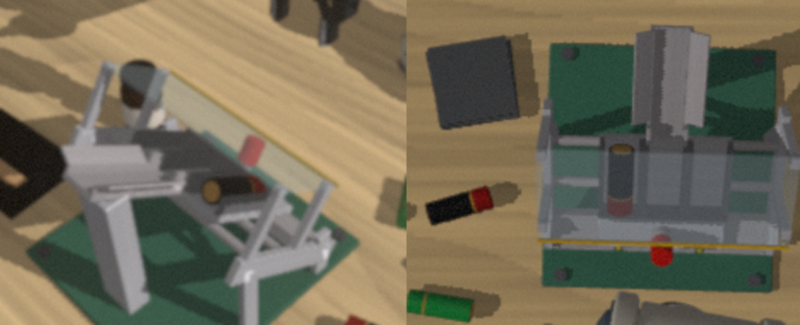

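View pics/w8.png

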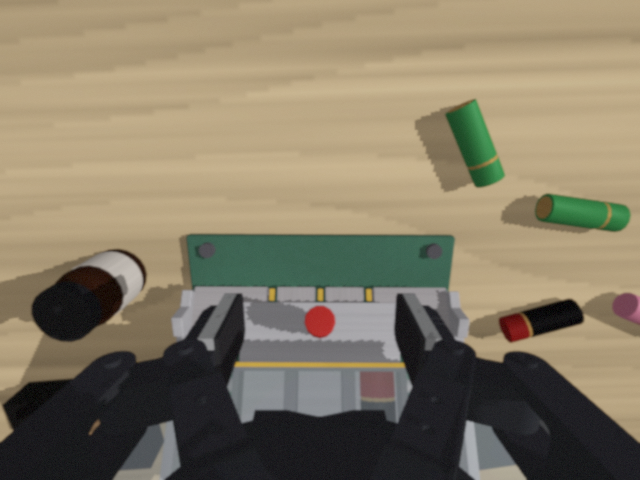

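```bash
python3 - <<'E'
from h import *
ct=cam('top');cs=cam('scene')
t=np.load('pics/t8.npy');s=np.load('pics/s8.npy')
a=cv2.resize(t[135:235,310:380],None,fx=6,fy=6,interpolation=cv2.INTER_CUBIC)
b=cv2.resize(s[165:265,200:290],None,fx=6,fy=6,interpolation=cv2.INTER_CUBIC)
for im,x0,y0 in((a,310,135),(b,200,165)):
    for i in range(0,im.shape[1],60): cv2.putText(im,str(x0+i//6),(i,10),0,.35,(255,255,0),1); im[:,i]=im[:,i]//2+60
    for i in range(0,im.shape[0],60): cv2.putText(im,str(y0+i//6),(0,i+10),0,.35,(255,255,0),1); im[i]=im[i]//2+60
cv2.imwrite('pics/ch_t.png',a[:,:,::-1]);cv2.imwrite('pics/ch_s.png',b[:,:,::-1])
def redc(im,box):
    im=im.astype(int);r,g,b=im[...,0],im[...,1],im[...,2];m=(r>90)&(g<.72*r)&(b<.72*r);x0,y0,x1,y1=box;ys,xs=np.nonzero(m[y0:y1,x0:x1]);print(xs.min()+x0,xs.max()+x0,ys.min()+y0,ys.max()+y0,len(xs));return xs.mean()+x0,ys.mean()+y0
pt=redc(t,(330,262,356,292));ps=redc(s,(312,200,338,240));print(pt,ps,tri([(ct,pt),(cs,ps)]))
o=dict(np.load('pics/o8.npz'));w=np.load('pics/w8.npy');cw=cam('wrist',o)
pw=redc(w,(290,295,350,345));print(pw,tri([(cw,pw),(cs,ps),(ct,pt)]))
E
```

```text
332 345 267 285 175
318 332 214 231 183
(np.float64(338.34285714285716), np.float64(276.96)) (np.float64(324.6448087431694), np.float64(222.3879781420765)) (array([ 0.4639, -0.0431,  0.1032]), [np.float64(0.00039789236381879324), np.float64(0.0003978923638186522)])
304 334 306 337 778
(np.float64(319.3727506426735), np.float64(321.16195372750644)) (array([ 0.4645, -0.0423,  0.1046]), [np.float64(0.0008154917733490845), np.float64(0.0006380377724059136), np.float64(0.0009627167084139286)])
```

View pics/ch_t.png

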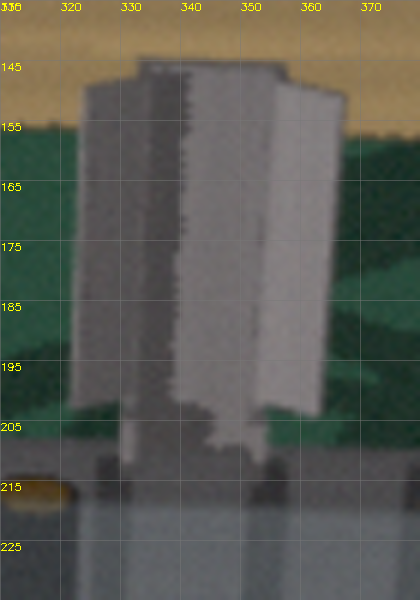

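View pics/ch_s.png

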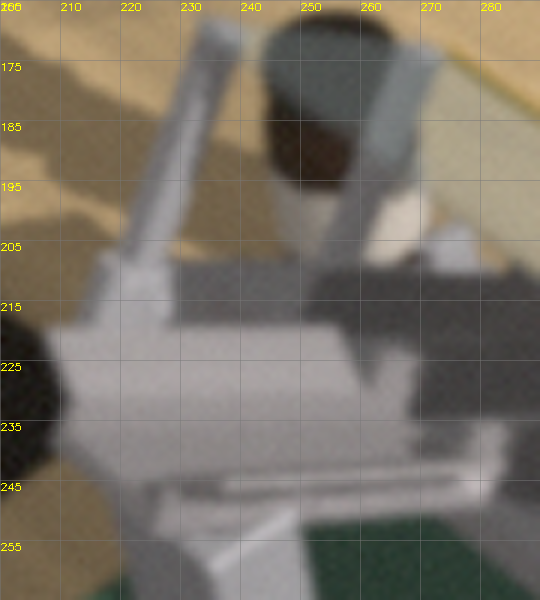

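```bash
python3 - <<'E'
from h import *
ct=cam('top');cs=cam('scene')
P={'RU':((367.3,150.3),(207.5,219.5)),'RL':((363.3,203.3),(255,219)),'LU':((323.8,149.5),(225,246))}
for k,v in P.items(): print(k,tri([(ct,v[0]),(cs,v[1])]))
u=np.array([np.cos(np.radians(35)),0,np.sin(np.radians(35))]);n=np.array([-u[2],0,u[0]])
yw=R.from_euler('z',-1.85,degrees=True).as_matrix(); u=yw@u;n=yw@n;yv=yw@[0,1,0]
K=np.array([.4635,-.0915,.1045]); 
# y of chute from lane geometry: unknown; find by projecting
for e in (0,.004,.008):
    for yo in (.042,.046,.050):
        F=K-.037*n+.212*u+e*n+yo*yv
        print(e,yo,'F',F,[np.round(proj(ct,F+a*u+b*yv+.02*n),1).tolist() for a in(.05,-.081) for b in(.038,-.038)],[np.round(proj(cs,F+a*u+b*yv+.02*n),1).tolist() for a in(.05,-.081) for b in(.038,-.038)])
E
```

```text
RU (array([ 0.6871, -0.089 ,  0.2441]), [np.float64(0.000897422983088306), np.float64(0.0008974229830882243)])
RL (array([ 0.6001, -0.0862,  0.1835]), [np.float64(0.00104113845040373), np.float64(0.001041138450403749)])
LU (array([ 0.6966, -0.0177,  0.2429]), [np.float64(0.008598128877221481), np.float64(0.008598128877221674)])
0 0.042 F [ 0.6596 -0.0558  0.1958] [[327.4, 149.4], [370.0, 150.7], [324.9, 214.0], [364.9, 215.1]] [[233.9, 244.4], [204.7, 219.4], [289.8, 240.5], [261.9, 219.0]]
0 0.046 F [ 0.6598 -0.0518  0.1958] [[325.2, 149.4], [367.8, 150.6], [322.8, 213.9], [362.8, 215.0]] [[235.5, 245.7], [206.2, 220.7], [291.3, 241.7], [263.3, 220.1]]
0 0.05 F [ 0.6599 -0.0478  0.1958] [[322.9, 149.3], [365.5, 150.5], [320.7, 213.9], [360.7, 215.0]] [[237.1, 247.1], [207.7, 221.9], [292.9, 242.9], [264.7, 221.2]]
0.004 0.042 F [ 0.6573 -0.0557  0.1991] [[327.4, 150.3], [370.2, 151.5], [324.9, 215.0], [365.0, 216.1]] [[234.8, 242.1], [205.5, 217.2], [290.6, 238.6], [262.6, 217.1]]
0.004 0.046 F [ 0.6575 -0.0517  0.1991] [[325.2, 150.2], [367.9, 151.5], [322.8, 214.9], [362.9, 216.1]] [[236.4, 243.5], [207.0, 218.5], [292.2, 239.8], [264.0, 218.2]]
0.004 0.05 F [ 0.6576 -0.0477  0.1991] [[322.9, 150.2], [365.7, 151.4], [320.7, 214.9], [360.8, 216.0]] [[238.0, 244.9], [208.4, 219.7], [293.7, 241.0], [265.4, 219.3]]
0.008 0.042 F [ 0.6551 -0.0557  0.2023] [[327.5, 151.2], [370.4, 152.4], [324.9, 216.0], [365.1, 217.1]] [[235.6, 239.8], [206.3, 215.0], [291.5, 236.6], [263.4, 215.2]]
0.008 0.046 F [ 0.6552 -0.0517  0.2023] [[325.2, 151.1], [368.1, 152.3], [322.8, 215.9], [363.0, 217.1]] [[237.3, 241.2], [207.7, 216.3], [293.0, 237.8], [264.8, 216.3]]
0.008 0.05 F [ 0.6553 -0.0477  0.2023] [[322.9, 151.0], [365.8, 152.3], [320.7, 215.9], [360.9, 217.0]] [[238.9, 242.6], [209.2, 217.5], [294.6, 239.0], [266.2, 217.3]]
```

>>> servo_tool --moves '[0.0417,0,-0.0221,0,0.0417,0,-0.0221,0,0.0417,0,-0.0221,0,0.0417,0,-0.0221,0,0.0417,0,-0.0221,0,0.0417,0,-0.0221,0]' --hand 75

```text
t: 11.52
ee_pos: [0.5224, 0.2088, 0.2261]
ee_rot: [-1.222, -1.183, 1.19]
contact_force: [0.6, 0.6, 0.6]
width: 0.0642
```

>>> servo_tool --moves '[0,0,0,0.177,0,0,0,0.177,0,0,0,0.177,0,0,0,0.177,0,0,0,0.177,0,0,0,0.177,0,0,0,0.175,0,0.04,0,0,0,0.04,0,0,0,0,0,0]'

```text
t: 12.78
ee_pos: [0.5195, 0.2065, 0.1424]
ee_rot: [-1.56, -0.229, 0.247]
contact_force: [-0.4, -0.0, 0.3]
width: 0.064
```

```bash
python3 snap.py 9
```

```text
12.775 [0.5195 0.2065 0.1424] [[ 0.9544 -0.0111 -0.2985]
 [ 0.2984 -0.0037  0.9544]
 [-0.0117 -0.9999 -0.0002]] [-0.4017 -0.0217  0.3206] [0.0392 0.0194 0.0116] 0.06402018328214469
```

View pics/w9.png

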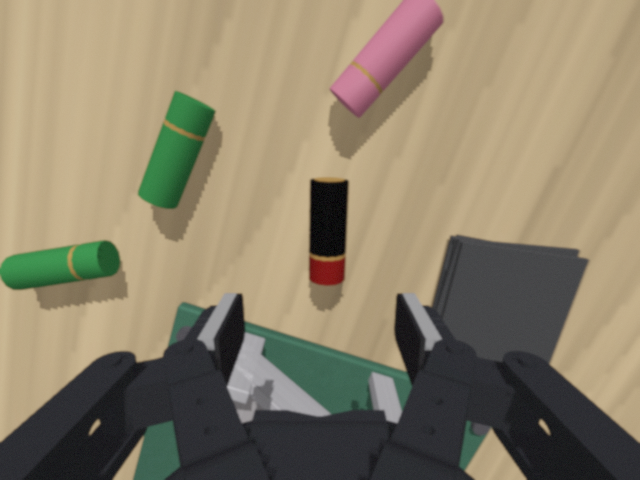

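```bash
python3 - <<'E'
from h import *
o=dict(np.load('pics/o9.npz'));im=np.load('pics/w9.npy').astype(int);c=cam('wrist',o)
r,g,b=im[...,0],im[...,1],im[...,2]
m=(((r>90)&(g<.5*r)&(b<.5*r))|((r<45)&(g<45)&(b<45)))
mm=np.zeros(r.shape,np.uint8); mm[170:292,295:365]=m[170:292,295:365]
mm=cv2.morphologyEx(mm,cv2.MORPH_CLOSE,np.ones((7,7)))
L=[]
for y in range(184,280,6):
    xs=np.nonzero(mm[y])[0]
    if len(xs)>10: L.append((y,xs.min(),xs.max())); 
print(L[0],L[len(L)//2],L[-1]); A=np.array(L,float); k=np.polyfit(A[:,0],(A[:,1]+A[:,2])/2,1)
# silhouette midline ~ axis at z .015
a=onz(c,(np.polyval(k,185),185),.015);bb=onz(c,(np.polyval(k,275),275),.015)
d=a-bb; print('axis deg',np.degrees(np.arctan2(d[1],d[0])))
ys=np.nonzero(mm.any(1))[0]; print(ys.min(),ys.max())
# far (black) end: top-edge visible z~.03 ; red end bottom visible near? camera looks from +z(black) side
e1=onz(c,(np.polyval(k,ys.min()),ys.min()),.006); e1b=onz(c,(np.polyval(k,ys.min()),ys.min()),.03); e2=onz(c,(np.polyval(k,ys.max()),ys.max()),.03); e2b=onz(c,(np.polyval(k,ys.max()),ys.max()),.015)
print(e1,e1b,e2,e2b, np.linalg.norm((e1-e2)[:2]),np.linalg.norm((e1b-e2)[:2]))
Rm=R.from_rotvec(o['ee_rot']).as_matrix()
for C in ((e1b+e2)/2,): 
    C[2]=.015; print('C',C,'in tool',Rm.T@(C-o['ee_pos'])); 
print('cam',c[3][:3,3])
E
```

```text
(184, np.int64(312), np.int64(346)) (232, np.int64(311), np.int64(344)) (274, np.int64(310), np.int64(343))
axis deg 106.32309138471844
181 284
[0.5136 0.2436 0.006 ] [0.5124 0.2465 0.03  ] [0.5347 0.1702 0.03  ] [0.5368 0.1639 0.015 ] 0.07634648648790078 0.07947717994320655
C [0.5235 0.2083 0.015 ] in tool [0.0059 0.1274 0.0006]
cam [0.499  0.2773 0.2851]
```

>>> servo_tool --moves '[0.0059,0,0.0006,0.017,0,0.035,0,0,0,0.035,0,0,0,0.03,0,0,0,0.02,0,0,0,0,0,0]'

```text
t: 13.68
ee_pos: [0.5272, 0.2095, 0.0281]
ee_rot: [-1.56, -0.223, 0.226]
contact_force: [-1.6, 0.2, -0.5]
width: 0.064
```

```bash
python3 snap.py 10
```

```text
13.675 [0.5272 0.2095 0.0281] [[ 0.9594 -0.0018 -0.2819]
 [ 0.2819 -0.0006  0.9595]
 [-0.002  -1.     -0.0001]] [-1.6267  0.2412 -0.5124] [ 0.0169 -0.0024  0.0006] 0.06398188654183591
```

View pics/w10.png

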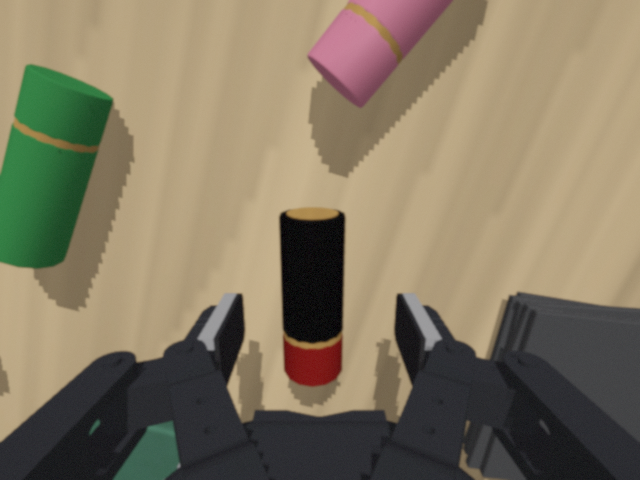

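>>> servo_tool --moves '[-0.003,0,0,0,0,0.012,0,0,0,0.009,0,0,0,0,0,0]'

```text
t: 14.32
ee_pos: [0.5237, 0.2084, 0.0063]
ee_rot: [-1.56, -0.222, 0.227]
contact_force: [-0.4, -0.0, -0.9]
width: 0.0639
```

>>> servo_tool --moves '[0,0,0,0,0,0,0,0,0,0,0,0,0,0,0,0,0,0,0,0,0,0,0,0]' --hand 0

```text
t: 15.08
ee_pos: [0.5251, 0.2089, 0.0086]
ee_rot: [-1.559, -0.225, 0.223]
contact_force: [0.1, 0.1, 5.3]
width: 0.0282
```

```bash
python3 snap.py 11
```

```text
15.075 [0.5251 0.2089 0.0086] [[ 0.9594  0.0012 -0.2821]
 [ 0.2821  0.0004  0.9594]
 [ 0.0012 -1.      0.    ]] [0.0969 0.1312 5.2903] [-0.001   0.0037 -0.0173] 0.028177637956885382
```

View pics/w11.png

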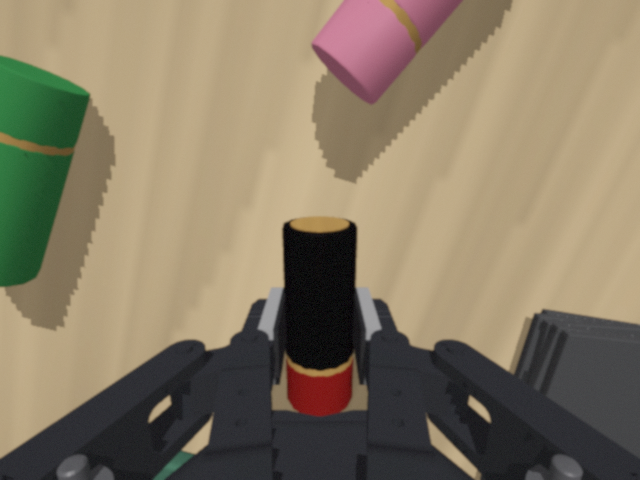

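>>> servo_tool --moves '[0,-0.02,0,0,0,-0.05,0,0,0,-0.06,0,0,0,-0.06,0,0,0,-0.06,0,0,0,-0.055,0,0,0,0,0,0]'

```text
t: 16.1
ee_pos: [0.5252, 0.2089, 0.32]
ee_rot: [-1.557, -0.232, 0.217]
contact_force: [0.5, 0.3, -0.8]
width: 0.0277
```

```bash
python3 snap.py 12
```

```text
16.1 [0.5252 0.2089 0.32  ] [[ 0.9593  0.0096 -0.2821]
 [ 0.2821  0.0031  0.9594]
 [ 0.0101 -0.9999  0.0003]] [ 0.4977  0.3116 -0.7518] [-0.0144  0.0121  0.0258] 0.027714397233905102
```

View pics/w12.png

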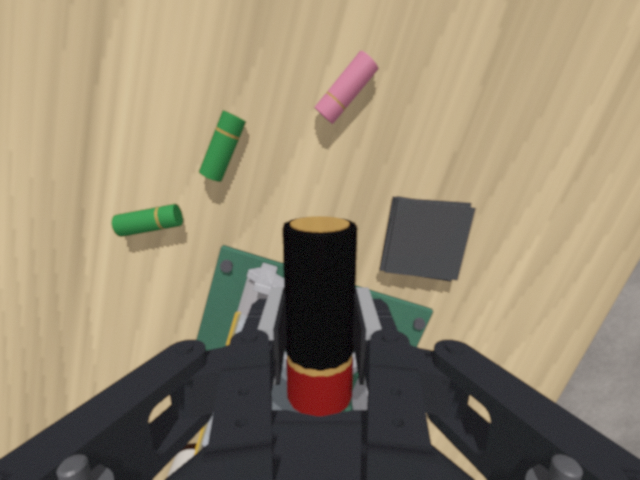

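>>> servo_tool --moves '[0.00715,0,-0.0471,0,0.00715,0,-0.0471,0,0.00715,0,-0.0471,0,0.00715,0,-0.0471,0,0.00715,0,-0.0471,0,0.00715,0,-0.0471,0]'

```text
t: 17.0
ee_pos: [0.6455, -0.0517, 0.3101]
ee_rot: [-1.558, -0.221, 0.228]
contact_force: [0.5, 1.1, -0.9]
width: 0.0279
```

>>> servo_tool --moves '[0,0,0,0.172,0,0,0,0.172,0,0,0,0.172,0,0,0,0.172,0,0,0,0.172,0,0,0,0.172,0,0,0,0.172,0,0,0,0.172,0,0,0,0.172,0,0,0,0.172,0,0,0,0.169,0,0,0,0]'

```text
t: 18.5
ee_pos: [0.6451, -0.0502, 0.3104]
ee_rot: [-1.197, 1.235, -1.229]
contact_force: [1.1, -0.9, -1.1]
width: 0.0279
```

```bash
python3 snap.py 13
```

```text
18.5 [ 0.6451 -0.0502  0.3104] [[-0.0307 -0.0044  0.9995]
 [-0.9995  0.0006 -0.0307]
 [-0.0004 -1.     -0.0044]] [ 1.0637 -0.8888 -1.0532] [-0.0022 -0.0056  0.028 ] 0.027853296424994615
```

View pics/w13.png

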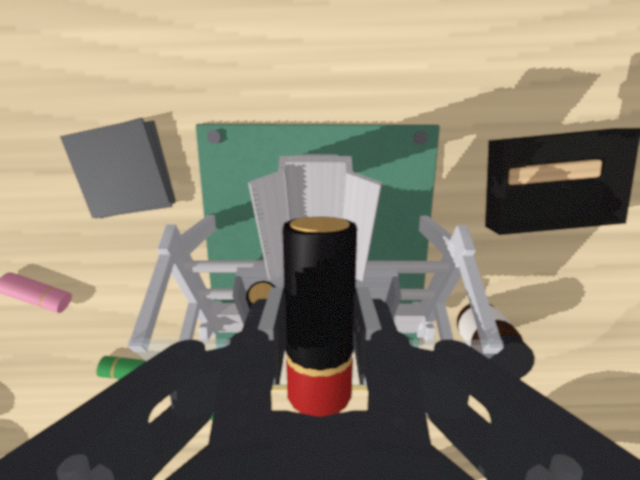

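View pics/st13.png

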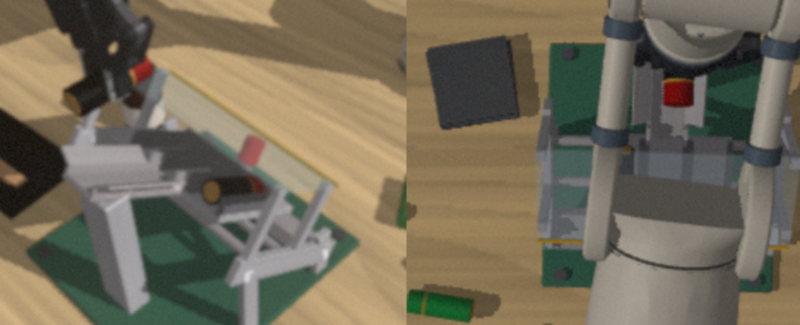

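```bash
python3 - <<'E'
from h import *
o=dict(np.load('pics/o13.npz'));c=cam('wrist',o);ct=cam('top')
Rm=R.from_rotvec(o['ee_rot']).as_matrix()
for p,q in (((249.5,183),(323.8,149.5)),((381.5,183.5),(367.3,150.3))):
    x,e=tri([(c,p),(ct,q)]);print(x,e[0],'tool',Rm.T@(x-o['ee_pos']))
    y=onz(c,p,.243);print(y,'tool',Rm.T@(y-o['ee_pos']))
im=np.load('pics/w13.npy');cv2.imwrite('pics/w13z.png',cv2.resize(im[140:300,230:400],None,fx=4,fy=3.7,interpolation=cv2.INTER_CUBIC)[:,:,::-1])
# floor upper-edge corners
for p in ((279.5,157),(351.5,157.5)):
    y=onz(c,p,.2245);print('floor',y,'tool',Rm.T@(y-o['ee_pos']))
E
```

```text
[ 0.6901 -0.0115  0.2433] 0.000883976480521854 tool [-0.04    0.0669  0.0442]
[ 0.6906 -0.0107  0.243 ] tool [-0.0409  0.0672  0.0445]
[ 0.688  -0.0889  0.2427] 0.0008134621567972701 tool [0.0374 0.0675 0.0443]
[ 0.6879 -0.088   0.243 ] tool [0.0365 0.0672 0.0442]
floor [ 0.7036 -0.0272  0.2245] tool [-0.0248  0.0856  0.0582]
floor [ 0.7019 -0.0721  0.2245] tool [0.0202 0.0856 0.0579]
```

View pics/w13z.png

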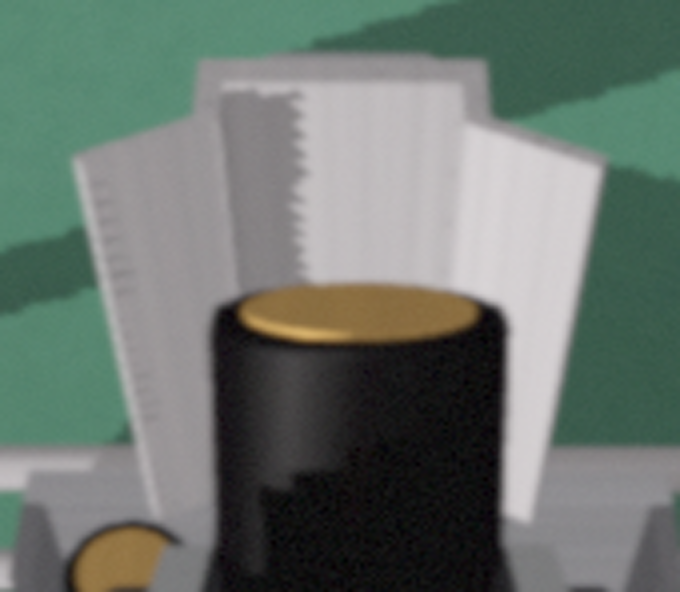

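>>> servo_tool --moves '[-0.002,0.02,0,0,0,0.025,0,0,0,0.02,0,0,0,0.01,0,0,0,0,0,0]'

```text
t: 19.27
ee_pos: [0.6453, -0.0482, 0.2372]
ee_rot: [-1.195, 1.234, -1.231]
contact_force: [-0.0, 0.4, -0.7]
width: 0.0279
```

```bash
python3 snap.py 14
```

```text
19.275 [ 0.6453 -0.0482  0.2372] [[-0.0313 -0.0016  0.9995]
 [-0.9995  0.0002 -0.0313]
 [-0.0002 -1.     -0.0016]] [-0.0082  0.4221 -0.7392] [ 0.0238  0.0116 -0.0402] 0.027857558295828172
```

View pics/w14.png

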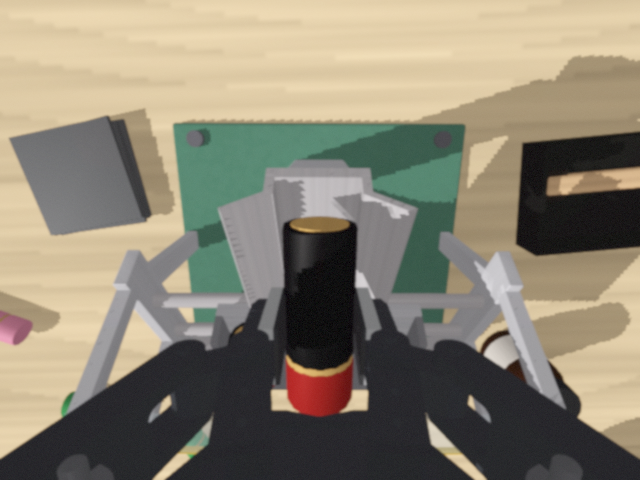

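View pics/st14.png

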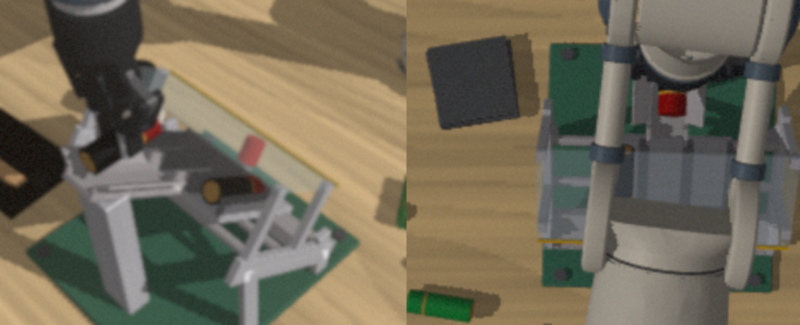

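>>> servo_tool --moves '[-0.001,0.004,0,0,0,0.004,0,0,0,0,0,0]'

```text
t: 19.8
ee_pos: [0.6455, -0.0472, 0.2293]
ee_rot: [-1.194, 1.234, -1.232]
contact_force: [-0.1, 0.1, -1.1]
width: 0.0276
```

>>> servo_tool --moves '[0,0.002,0,0,0,0,0,0]'

```text
t: 20.05
ee_pos: [0.6456, -0.0473, 0.2278]
ee_rot: [-1.194, 1.233, -1.233]
contact_force: [0.6, -0.9, -0.5]
width: 0.0278
```

>>> servo_tool --moves '[0,0.002,0,0,0,0,0,0]'

```text
t: 20.3
ee_pos: [0.6456, -0.0473, 0.2257]
ee_rot: [-1.194, 1.233, -1.233]
contact_force: [0.3, 0.9, -1.2]
width: 0.028
```

```bash
python3 snap.py 15
```

```text
20.3 [ 0.6456 -0.0473  0.2257] [[-0.0322 -0.0004  0.9995]
 [-0.9995  0.     -0.0322]
 [-0.     -1.     -0.0004]] [ 0.326   0.9315 -1.1988] [-0.0263  0.0177 -0.0278] 0.027959606591452628
```

View pics/w15.png

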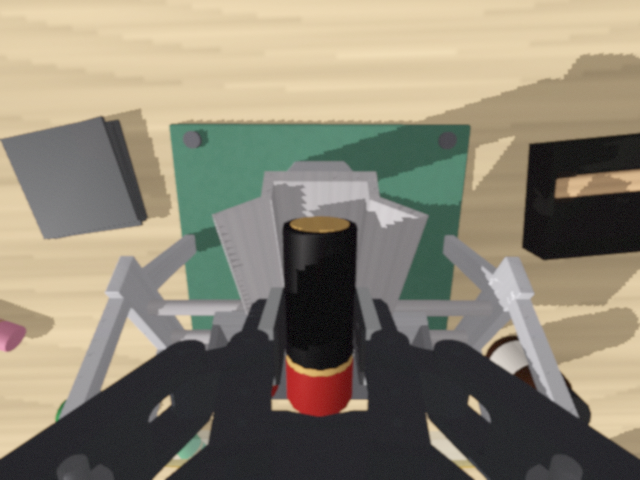

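>>> servo_tool --moves '[0,0.0015,0,0,0,0,0,0]'

```text
t: 20.7
ee_pos: [0.6456, -0.0473, 0.2243]
ee_rot: [-1.194, 1.233, -1.233]
contact_force: [-0.2, 0.7, -0.6]
width: 0.028
```

>>> servo_tool --moves '[0,0,0,0,0,0,0,0,0,0,0,0,0,0,0,0]' --hand 60

```text
t: 21.2
ee_pos: [0.6456, -0.0473, 0.2246]
ee_rot: [-1.194, 1.233, -1.233]
contact_force: [0.5, -0.1, 0.2]
width: 0.0511
```

```bash
python3 snap.py 16
```

```text
21.2 [ 0.6456 -0.0473  0.2246] [[-0.0322  0.0001  0.9995]
 [-0.9995 -0.     -0.0322]
 [ 0.     -1.      0.0001]] [ 0.5243 -0.0637  0.2098] [ 0.0019  0.0062 -0.0208] 0.051066868475454004
```

View pics/w16.png

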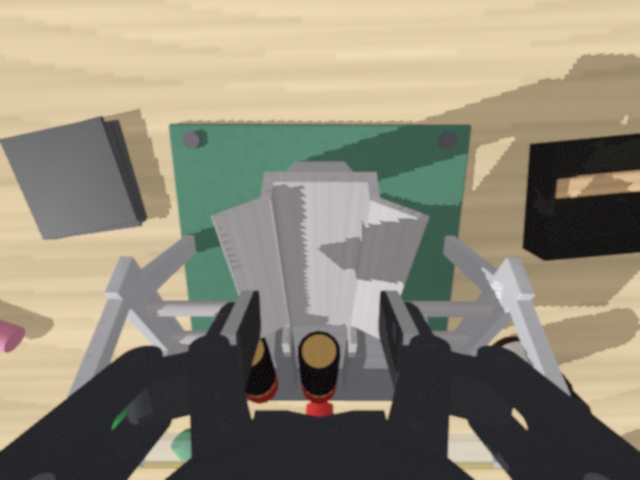

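View pics/st16.png

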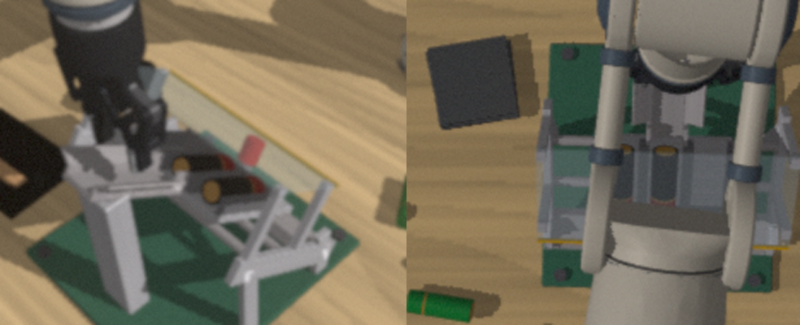

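>>> servo_tool --moves '[0,-0.02,0,0,0,-0.05,0,0,0,-0.06,0,0,-0.06,0,0,0,-0.06,0,0,0,-0.06,0,0,0,-0.06,0,0,0,-0.05,0,0,0,0,0,0,0]'

```text
t: 22.48
ee_pos: [0.6544, 0.2467, 0.3529]
ee_rot: [-1.198, 1.23, -1.228]
contact_force: [-0.5, -0.8, 0.1]
width: 0.0511
```

```bash
python3 snap.py 17; python3 - <<'E'
import cv2,numpy as np
t=np.load('pics/t17.npy');s=np.load('pics/s17.npy')
cv2.imwrite('pics/t17c.png',cv2.resize(t[135:310,250:440],None,fx=3.3,fy=3.3,interpolation=cv2.INTER_CUBIC)[:,:,::-1])
cv2.imwrite('pics/s17c.png',cv2.resize(s[150:310,180:400],None,fx=3.5,fy=3.5,interpolation=cv2.INTER_CUBIC)[:,:,::-1])
E
```

```text
22.475 [0.6544 0.2467 0.3529] [[-0.0266 -0.002   0.9996]
 [-0.9996  0.0001 -0.0266]
 [-0.0001 -1.     -0.002 ]] [-0.5383 -0.7858  0.1474] [ 0.0744 -0.0081 -0.0122] 0.051116472572385
```

View pics/t17c.png

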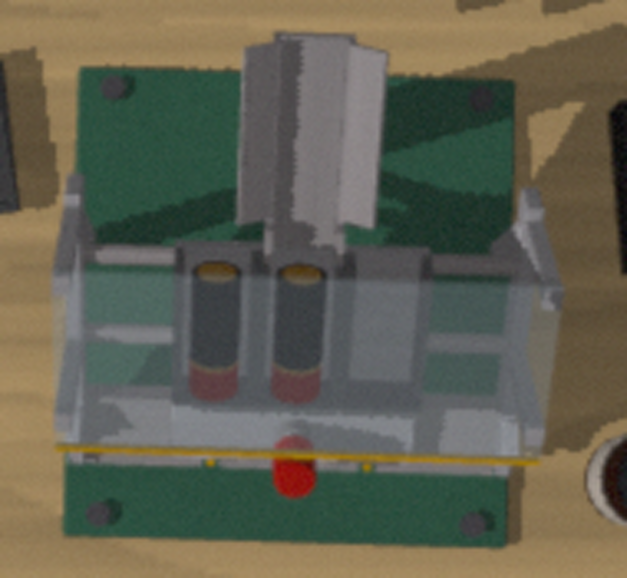

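View pics/s17c.png

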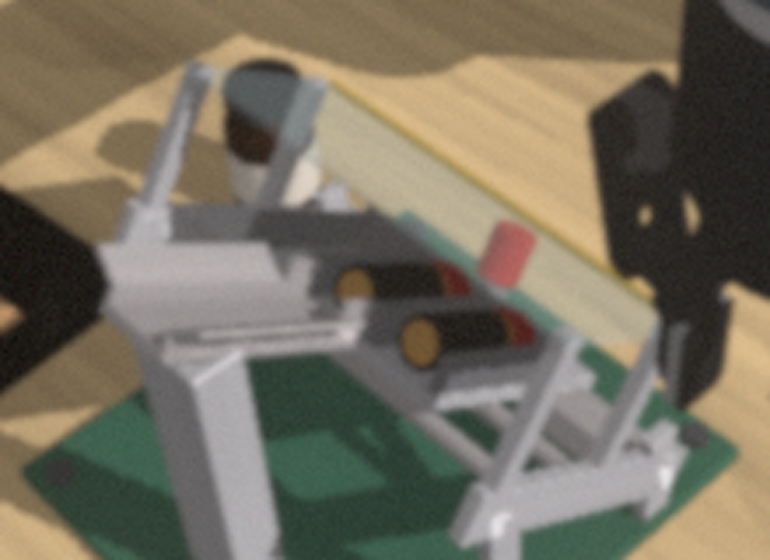

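```bash
python3 - <<'E'
from h import *
ct=cam('top');cs=cam('scene')
def msk(im,box,kind):
    im=im.astype(int);r,g,b=im[...,0],im[...,1],im[...,2]
    m=(r>90)&(g<.72*r)&(b<.72*r) if kind=='k' else (r-b>35)&(g>.55*r)&(r<190)
    x0,y0,x1,y1=box;ys,xs=np.nonzero(m[y0:y1,x0:x1]);return (xs.mean()+x0,ys.mean()+y0),len(xs)
t=np.load('pics/t17.npy');s=np.load('pics/s17.npy')
pt,_=msk(t,(330,262,356,292),'k');ps,_=msk(s,(312,200,338,240),'k');print('knob',pt,ps,tri([(ct,pt),(cs,ps)]))
X=[]
for bt,bs in (((306,210,325,222),(292,238,308,257)),((331,210,352,222),(274,224,289,240))):
    a,na=msk(t,bt,'b');b,nb=msk(s,bs,'b');x,e=tri([(ct,a),(cs,b)]);print(a,na,b,nb,x,e);X.append(x)
d=X[1]-X[0];yw=R.from_euler('z',-1.85,degrees=True).as_matrix();print('diff in fixture frame',yw.T@d)
print(ctrl.get_obs()['t'],ctrl.job_done())
E
```

```text
knob (np.float64(338.38121546961327), np.float64(277.0220994475138)) (np.float64(324.6847826086956), np.float64(222.3586956521739)) (array([ 0.4638, -0.0432,  0.1031]), [np.float64(0.0003715695845691482), np.float64(0.0003715695845691681)])
(np.float64(315.0), np.float64(216.13793103448276)) 29 (np.float64(299.6923076923077), np.float64(247.31730769230768)) 104 [0.5792 0.004  0.1595] [np.float64(0.0007030269173856449), np.float64(0.0007030269173856185)]
(np.float64(341.0), np.float64(217.06451612903226)) 31 (np.float64(281.1111111111111), np.float64(231.06349206349205)) 63 [ 0.5767 -0.0455  0.1634] [np.float64(0.000768602325658048), np.float64(0.0007686023256581087)]
diff in fixture frame [-0.0009 -0.0495  0.004 ]
the job is handed in; nothing more can be done
22.625 None
```

The job is done and handed in at t ≈ 22.6 s. No verdict is reported. The gripper stood clear of everything at the end.

**Knob and carriage:** The interface can only turn the tool about its finger axis, so I could not come in along the knob's axis. I gripped the top of the knob with the fingertips upright, set back from the hood edge. I pulled the knob out about 13 mm, slid the carriage 50 mm left, then lowered and released it.

**Canister:** I gripped the black canister with the red end, not the green or pink ones, and turned it red end downhill. I released it level just above the open part of the chute, and it slid into the middle lane.

**Last checks:**
- **Knob:** Its height after the move matches the start (0.103 m against 0.104 m), in line with the middle notch. It had not moved when checked again after the canister went in.
- **Canister seating:** The two canisters' brass ends are 49.5 mm apart sideways and within 1 mm of each other along the level uphill direction. In the top view both red ends stand equally far down their lanes, so I take both as fully home.
- **Disagreement:** The same measurement put the middle canister's brass end 4 mm higher than the other. I think this comes from the small, partly hidden brass patches, and neither picture shows the canister standing proud, but I did not resolve it.
- **Hood, jar, plaques and tray:** The readings showed no unexpected contact force, at most about 10 N, and that was the knob's spring. The hood, jar, plaques and tray look unmoved in the pictures; I did not measure their positions again.

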